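Shut and cap the oxygen cylinder

TASK

The oxygen cylinder on the treatment trolley is no longer needed. Reach down through the ring of its valve guard and turn the winged knob clockwise until you feel the valve seat, and snug it finger-tight without over-tightening it. Then fit the grey protective cap fully home in the guard's opening, handle up and flat on the ring, and let go; do not force the cap, lean on the guard or disturb the other things on the trolley.

Things in the scene. Friction and masses are not known exactly. Their poses are not given: they have to be found in the camera images.
- cylinder: Small aluminium oxygen cylinder, 111 mm across, upright in a 126 mm steel foot fixed to the trolley. Its brass valve stands inside a grey plastic guard: a ring 128 mm outside, 100 mm inside, on four posts; the ring's flat top is 272 mm above the trolley top. Origin: centre of the foot's underside, on the trolley top; z up along the valve axis. Does not move.
- guard_mouth (a point): Centre of the round opening of the guard, level with the top of the guard ring (ring 22 mm deep, opening 100 mm across). Axes as the cylinder's.
- knob: Black winged valve knob, sunk in the guard on the cylinder's axis: round skirt 48 mm across, 10 mm high, and on it an upright grip bar 46 mm long (knob's x), 16 mm wide (y), 38 mm high. Origin: under the skirt's centre, 212 mm above the trolley top; bar top 12 mm below the guard ring's top. Turns about the vertical; clockwise from above shuts. Let go, it springs back 1 to 3 degrees and stays.
- knob_grip (a point): On the knob's axis at the height to grip, 246 mm above the trolley top; axes as the knob's. The seat is met 20 to 85 degrees clockwise of the start; nothing seen shows where: feel it. Running free takes 0.06 N m; past the seat it rises 0.14 N m per degree of knob (0.03 per degree of hand: fingertips give). Finger-tight: 0.22 N m (0.05 either way) above free, held half a second; over 0.4 harms it.
- cap: Grey plastic protective cap, loose on the trolley, handle up, about 110 g: a plug 90 mm across, 8 mm deep, a flange 118 mm across, 5 mm thick over it, and an upright handle bar 44 mm long (cap's x), 16 mm wide (y), 38 mm high on top. Origin: centre of the plug's underside. Fully home the flange lies on the guard ring and the origin is 8 mm below the ring's top. Any yaw fits.
- cap_grip (a point): Point on the cap's axis in its handle, 38 mm above the plug's underside (13 mm under the handle's top, 25 mm above the flange): the place to grip. Axes as the cap's.
- gauze: Bystander: white paper gauze pack, 58 x 58 x 22 mm, lying between the places of the cylinder and the cap. Origin under its centre.
- forceps: Bystander: flat steel dressing forceps, 130 mm long, 7 mm high. Origin under its middle.
- kidney_dish: Bystander: steel kidney dish, about 190 x 90 mm, 36 mm high. Origin under its middle.
- disinfectant: Bystander: upright clear plastic bottle, 60 mm across, 150 mm high. Origin under its centre.
- saline: Bystander: glass jar, 52 mm across, 110 mm high, in the steel tray. Origin under its centre.
- dressing_drum: Bystander: steel dressing drum with lid, 100 mm across, 94 mm high, in the steel tray. Origin under its centre.
- swab_box: Bystander: open white box, 100 x 75 x 50 mm, in the steel tray. Origin under its centre.
Not all that is in view belongs to the job. Of the things shaped like the cap, the grey one is meant.

How it is judged (in metres and radians):
On the way:
1. the valve is turned until its knob bears firmly on the seat (finger-tight) (contact force between knob and cylinder above 12 N), for 0.3 s.
At the end, for the whole second after the job is handed in: The valve is still shut: the snugged knob, let go, still bears on its seat (3.5 N or more at its 8 mm lug). The cap is fully home, handle up: plug in the opening, flange flat on the ring (3 mm, 0.05 rad), within 8 mm of the guard's axis, at rest and released (contact force between knob and cylinder above 3.5 N and z of cap in the frame of cylinder between 0.261 and 0.267 m and horizontal distance between cap and cylinder below 0.008 m and angle between cap's own z axis and vertical below 0.05 rad and linear speed of cap below 0.02 m/s); the robot touches nothing.
It fails at once if the valve is over-tightened (0.40 N m on the seat: 50 N on its lug) (contact force between knob and cylinder above 50 N).
It fails at once if the robot leans on or knocks the cylinder or its guard with more than 25 N (contact force between any of the fingers, the arm and cylinder above 25 N).
It fails at once if the cap is slammed or forced (over 70 N on the guard) (contact force between cap and cylinder above 70 N).
It fails at once if another thing on the trolley is moved by more than 30 mm (distance of any of gauze, forceps, kidney_dish, disinfectant, saline, dressing_drum, swab_box from where it was at the start of the episode above 0.03 m).
It also fails if it takes over 67 s, if anything falls off the work surface, if the arm or the gripper's body presses on something with over 40 N, if the wrist force passes 120 N, or if a joint passes its speed limit or range.

ROBOT

A 6-joint arm with a two-finger parallel gripper is mounted at the origin on the work surface. World frame = base frame: x ahead of the robot, y to its left, z up, the work surface at z = 0. Lengths are in mm, angles in rad, forces in N, time in s.
With the tool pointing down it reaches from about 350 to 975 mm from the base axis. Payload 7.1 kg.
Tool frame: the origin (TCP) lies between the finger pads; the fingertips stand 19 mm ahead of it and the grasp point (between the pads) is the TCP; z points along the fingers, y is the line along which they close (so a half turn about z gives the same grasp; the last joint's range is limited). The gripper opens to 88 mm and grips with 3 to 60 N. Pads are 20 mm wide; open, the fingers measure 115 mm over their backs; the gripper's body (75 mm by 178 mm) begins 61 mm behind the grasp point.
Start: joints at [1.102, 0.423, 1.63, -0, 1.089, -0.019], TCP at [271.708, 562.832, 241.675] pointing down, gripper open.
Joint ranges: [-3, 3], [-0.9, 2.11], [0.09, 2.58], [-1.31, 4.45], [0.11, 2.69], [-2.54, 2.54]. Speed limits (rad/s): [2.39, 2.39, 3.01, 3.14, 3.14, 3.14].

INTERFACE

Orientations are given as a rotation vector (axis times angle).
In Python, from workcell import ctrl gives the robot as it stands.
- The arm moves only by the tool arm_command, never from a script. Its argument "series" is a list of rows, each an object with "linear": the shift along the tool's x, y, z in m, a list of three; "turn": the turn about the tool's z in rad. A call has 1 to 10 rows; each row shifts and turns the commanded pose from where the row before left it, along the tool's axes as they then stand; what a row does not reach is not made up. A row lasts 1/10 s, in which the tool goes at most 50 mm and 8.59 degrees, less where a joint would pass 70% of its speed; a pose out of reach is approached as far as the arm can. A call with a gripper value outside its range is refused whole. "jaw" is the opening, from -1 (shut) to 1 (fully open), set as the call begins (left out, the last holds). The fingers move at their own pace and stop on an object; the grip force is fixed at half the most. Time passes only in rows, so rows that do not move let the fingers close. It gives the time, the measured TCP pose, the force, the opening and the grip force at its end, in the units of the state.
- ctrl.get_obs(): the state, without advancing time (a new reading comes with each control period).
- ctrl.get_image(name): name is "scene" or "top" or "wrist"; returns a dict with "frame" (384x512x3 uint8, blue, green, red), "fx", "fy", "cx", "cy" (pixels), "rvec" (rotation vector, rad) and "tvec" (3), from world to camera coordinates, as OpenCV has them. Camera axes: x right, y down, z forward; pixel columns grow to the right and rows downward; lengths in mm; the calibration is good to about 2 mm. A picture is of the moment at which its call begins. There is no depth.
- ctrl.close_job(): hands the job in; it is judged then, once.
The state is a dict: "t": time; "qpos": joint angles; "qvel": joint speeds; "joint_torque": joint torques, N m; "ee_pos": TCP position; "orientation": TCP orientation; "ft_force": force on the tool from outside, world axes, zero at the start; "moment": the same for the moment, N m; "width": finger opening in mm; "grasp_force": force on a finger pad.
Only numpy, scipy, OpenCV 4.12 (cv2) and the standard library are available. Lean on these libraries where they do the work, as an engineer would, in place of code of your own. Each camera call takes 0.05 s, during which the arm holds its last target. There are 200 camera calls.

## Working session

There is one attempt and no reset: what is moved stays moved. The work goes in short steps, Python scripts to look and compute and a tool call to move; the robot and the scene stay as the last step left them, time stands still between calls to the robot, and variables do not carry over. Pictures are saved under pics/ and viewed, at most 10 in all, crops included, and the job is handed in when it is done.

Besides the shell and the picture viewer there is one more tool, called after "Emit:" in YAML: its name, and indented under it one key for each argument. arm_command: Moves the arm, as the interface text tells. Its arguments: {"type":"object","properties":{"series":{"type":"array"},"jaw":{"type":"number"}},"required":["series"]}

```bash
mkdir -p pics; cat > h.py <<'E'
import numpy as np,cv2
from workcell import ctrl
def cam(n):
    d=ctrl.get_image(n);K=np.array([[d['fx'],0,d['cx']],[0,d['fy'],d['cy']],[0,0,1.]])
    return d['frame'],K,cv2.Rodrigues(np.array(d['rvec'],float))[0],np.array(d['tvec'],float).ravel()
def w(K,R,t,uv,z):
    c=-R.T@t;r=R.T@np.linalg.inv(K)@np.array([*uv,1.]);return c+r*(z-c[2])/r[2]
def px(K,R,t,p):
    q=K@(R@np.array(p,float)+t);return q[:2]/q[2]
E
python3 - <<'E'
from h import *
o=ctrl.get_obs();print(o)
f={}
for n in("scene","top","wrist"):
    f[n],K,R,t=cam(n);np.savez('pics/'+n,f=f[n],K=K,R=R,t=t);print(n,K[0,0],-R.T@t,R[2])
    cv2.imwrite(f'pics/{n}0.png',f[n])
E
```

```text
{'t': 0.0, 'qpos': array([ 1.10198917e+00,  4.23824176e-01,  1.63070343e+00,  4.96168286e-06,
        1.08860492e+00, -1.89657040e-02]), 'qvel': array([-0.00042825, -0.00098726, -0.000183  ,  0.00151452, -0.00037578,
        0.00011493]), 'joint_torque': array([ 2.23445277e-03, -5.44646645e+01, -2.73656505e+01,  6.45444612e-02,
        2.30247719e-02, -8.50589913e-05]), 'ee_pos': array([271.47728559, 562.36314836, 240.9068093 ]), 'orientation': array([-7.00585988e-01, -3.06209327e+00,  2.34530057e-03]), 'ft_force': array([ 0.20662597,  0.09265173, -0.62203762]), 'moment': array([ 0.00817744, -0.02210117, -0.03897677]), 'grasp_force': 0.0, 'width': 87.75847766300629}
scene 362.71666413042664 [1126.65411971 -323.71473112  969.96023177] [-0.56191231  0.24662258 -0.78957701]
top 387.5187564925067 [ 405.88532697  -85.26877134 1194.86362463] [ 0.12797503 -0.01523583 -0.99166036]
wrist 325.77690699639624 [196.47445451 598.2548188  383.67517515] [ 0.27148472 -0.13190145 -0.95336145]
```

View pics/top0.png

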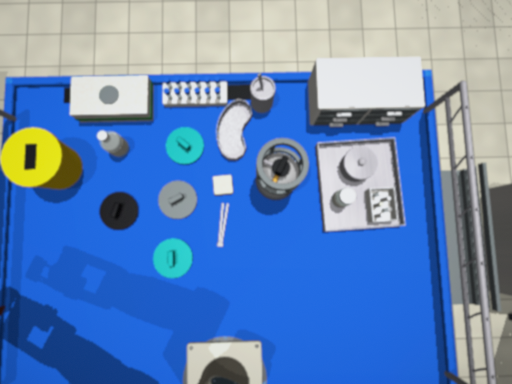

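View pics/scene0.png

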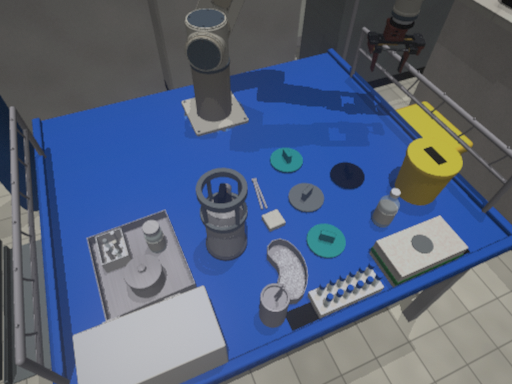

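Candidates for the cap in the top view: grey disc (178,199), teal (185,145), teal (172,258), black (119,211) and the lid of the yellow bin (30,157). The grey disc at (178,199) matches the description. The guard ring is at about (283,164), and the gauze at (222,185) lies between them. I'll check this in a close crop.

```bash
python3 - <<'E'
from h import *
d=np.load('pics/top.npz');f,K,R,t=[d[k] for k in'fKRt']
c=cv2.resize(f[130:230,150:320],None,fx=4.7,fy=4.7,interpolation=cv2.INTER_CUBIC)
cv2.imwrite('pics/crop1.png',c)
print(w(K,R,t,(178,199),13),w(K,R,t,(283,164),272))
E
```

```text
[532.79083715 133.62366244  13.        ] [ 584.31905588 -168.0985002   272.        ]
```

View pics/crop1.png

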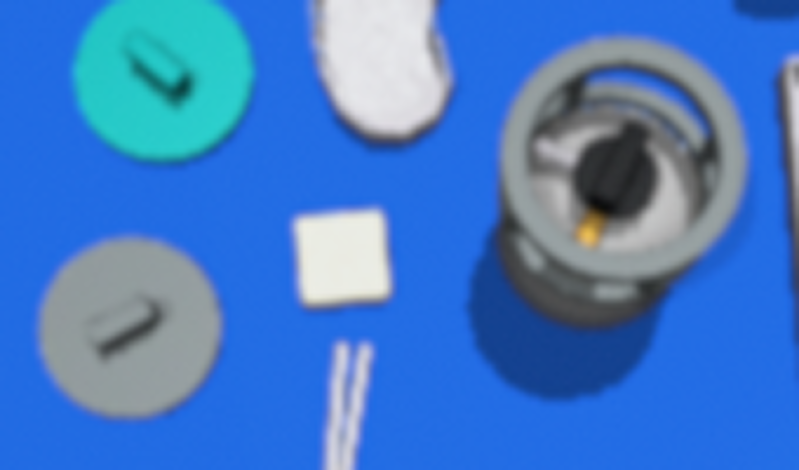

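The crop confirms it: the grey cap is centred at crop (130,327) with its handle towards (155,310). The ring is centred at crop (623,158), with the black knob bar running about (633,128) to (598,205).

```bash
cat >> h.py <<'E'
def shift(p,yaw=None):
    """tool-axis shift (m) to p mm, and turn (rad) to bring tool y to world angle yaw (mod pi)"""
    o=ctrl.get_obs();Rt=cv2.Rodrigues(np.array(o['orientation']))[0]
    s=Rt.T@(np.array(p,float)-o['ee_pos'])/1000
    y=np.arctan2(Rt[1,1],Rt[0,1]);d=None
    if yaw is not None: d=-((yaw-y+np.pi/2)%np.pi-np.pi/2)
    print('t',o['t'],'pos',o['ee_pos'],'yaw',y,'shift',s.round(4),'turn',d,'q',o['qpos'].round(3),'z',Rt[:,2].round(4))
E
python3 - <<'E'
from h import *
d=np.load('pics/top.npz');f,K,R,t=[d[k] for k in'fKRt']
g=lambda x,y,z:w(K,R,t,(150+x/4.7,130+y/4.7),z)
a,b=g(633,128,260),g(598,205,260);print(a,b,np.arctan2(*(a-b)[1::-1]))
print('ring',g(623,158,272),'cap',g(130,327,13))
a,b=g(95,330,51),g(148,300,51);print('handle',a,b,np.arctan2(*(b-a)[1::-1]))
G=g(623,158,272);shift([G[0],G[1],420])
E
```

```text
[ 603.46944515 -173.88787393  260.        ] [ 563.03849864 -154.24718908  260.        ] -0.4522098257948597
ring [ 585.28667554 -167.04656211  272.        ] cap [531.04971359 134.66007726  13.        ]
handle [525.642392   149.55234139  51.        ] [543.87813696 116.28124717  51.        ] -1.0694162963500402
t 0.15 pos [271.53250277 562.48449868 241.07383822] yaw 1.1210142353195536 shift [-0.5997 -0.5208 -0.1783] turn None q [ 1.102  0.424  1.63   0.     1.089 -0.019] z [-5.0e-04 -1.1e-03 -1.0e+00]
```

Emit:
arm_command:
  series:
    - {"linear": [-0.01, -0.01, -0.02], "turn": 0}
    - {"linear": [-0.02, -0.018, -0.03], "turn": 0}
    - {"linear": [-0.03, -0.026, -0.025], "turn": 0}
    - {"linear": [-0.03, -0.026, -0.025], "turn": 0}
    - {"linear": [-0.03, -0.026, -0.025], "turn": 0}
    - {"linear": [-0.03, -0.026, -0.025], "turn": 0}
    - {"linear": [-0.03, -0.026, -0.02], "turn": 0}
    - {"linear": [-0.03, -0.026, -0.01], "turn": 0}
    - {"linear": [-0.03, -0.026, 0], "turn": 0}
    - {"linear": [-0.03, -0.026, 0], "turn": 0}
  jaw: -0.1

```text
t: 1.15
ee_pos: [412.6, 231.4, 422.1]
orientation: [0.7, 3.062, 0.001]
ft_force: [0.2, 0.0, -0.1]
width: 39.2
grasp_force: 0.0
```

Emit:
arm_command:
  series:
    - {"linear": [-0.03, -0.026, 0], "turn": 0}
    - {"linear": [-0.03, -0.026, 0], "turn": 0}
    - {"linear": [-0.03, -0.026, 0], "turn": 0}
    - {"linear": [-0.03, -0.026, 0], "turn": 0}
    - {"linear": [-0.03, -0.026, 0], "turn": 0}
    - {"linear": [-0.03, -0.026, 0], "turn": 0}
    - {"linear": [-0.03, -0.026, 0], "turn": 0}
    - {"linear": [-0.03, -0.026, 0], "turn": 0}
    - {"linear": [-0.02, -0.018, 0], "turn": 0}
    - {"linear": [-0.01, -0.01, 0], "turn": 0}

```text
t: 2.15
ee_pos: [553.2, -99.0, 421.1]
orientation: [-0.703, -3.061, 0.0]
ft_force: [-0.4, 0.2, -0.8]
width: 39.8
grasp_force: 0.0
```

```bash
python3 - <<'E'
from h import *
shift([585.3,-167,420],1.12)
f,K,R,t=cam('wrist');np.savez('pics/w1',f=f,K=K,R=R,t=t);cv2.imwrite('pics/w1.png',f)
print(px(K,R,t,[585.3,-167,272]),ctrl.get_obs()['width'])
E
```

```text
t 2.15 pos [553.15801126 -98.97574967 421.11943123] yaw 1.1190720402302943 shift [-0.0586 -0.0472  0.0011] turn -0.0009279597697058328 q [-0.198  0.172  1.563 -0.     1.408 -1.317] z [-8.e-04 -1.e-04 -1.e+00]
[204.58928534 232.00958426] 39.49270349518504
```

View pics/w1.png

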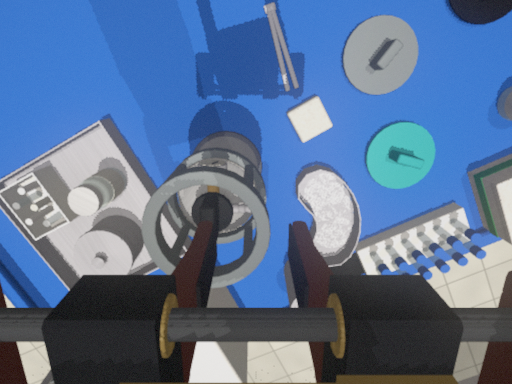

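The wrist view shows the ring centred at about (206,229), with the knob partly behind a finger. The grey cap is at (381,55) and the gauze at (310,119). I'll shift so the knob shows between the fingers.

Emit:
arm_command:
  series:
    - {"linear": [0, -0.02, 0], "turn": 0}
    - {"linear": [0, -0.02, 0], "turn": 0}
    - {"linear": [0, -0.007, 0], "turn": 0}
    - {"linear": [0, 0, 0], "turn": 0}

```text
t: 2.6
ee_pos: [531.9, -139.0, 421.8]
orientation: [0.702, 3.062, 0.0]
ft_force: [-0.2, -0.3, -0.8]
width: 39.4
grasp_force: 0.0
```

```bash
python3 - <<'E'
from h import *
f,K,R,t=cam('wrist');np.savez('pics/w2',f=f,K=K,R=R,t=t)
c=px(K,R,t,[585.3,-167,272]);x,y=(c-[90,75]).astype(int);print(c,x,y)
cv2.imwrite('pics/w2.png',cv2.resize(f[y:y+150,x:x+180],None,fx=4,fy=4,interpolation=cv2.INTER_CUBIC))
E
```

```text
[250.37232654 233.05778834] 160 158
```

View pics/w2.png

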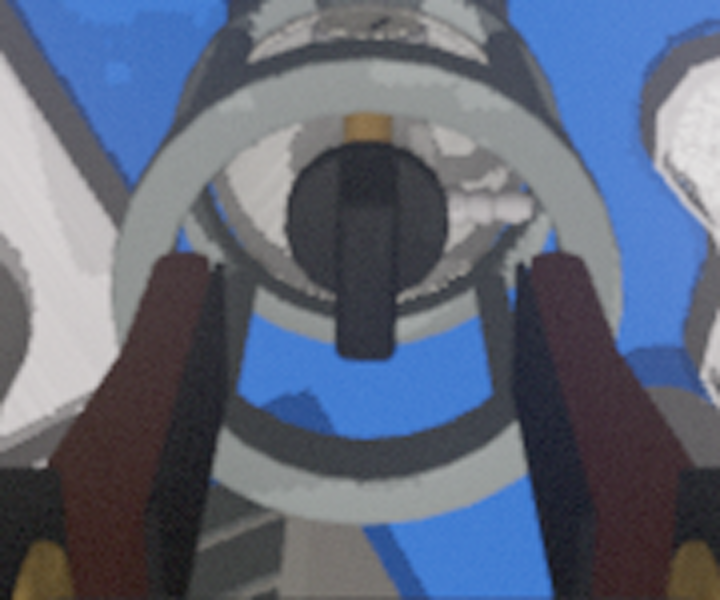

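The bar stands almost vertical in the crop: its top face midline runs from (369,205) to (366,357). The outer ring spans x 113–622 and y 58–522. Next I'll fit the centre and yaw.

```bash
python3 - <<'E'
from h import *
from scipy.optimize import least_squares
d=np.load('pics/w2.npz');f,K,R,t=[d[k] for k in'fKRt']
a=np.linspace(0,2*np.pi,721)
def ext(p,r=64,z=272):
    q=np.array([px(K,R,t,[p[0]+r*np.cos(b),p[1]+r*np.sin(b),z]) for b in a]);return np.r_[q.min(0),q.max(0)]
m=np.array([160+113/4,158+58/4,160+622/4,158+522/4])
s=least_squares(lambda p:ext(p)-m,[585,-167]);print('ring',s.x,s.fun)
g=lambda x,y,z:w(K,R,t,(160+x/4,158+y/4),z)
A,B=g(369,205,260),g(366,357,260);print('bar',A,B,(A+B)/2,np.linalg.norm(A-B),np.arctan2(*(A-B)[1::-1]))
yaw=np.arctan2(*(A-B)[1::-1])+np.pi/2
print(yaw);shift([*s.x[:2],246],yaw)
E
```

```text
ring [ 587.07459978 -166.19371931] [-1.13889168 -0.66827069  1.14056137  1.01946708]
bar [ 567.69276026 -156.39882785  260.        ] [ 605.76904251 -175.68579134  260.        ] [ 586.73090138 -166.0423096   260.        ] 42.68243468566734 2.6727308504656864
4.243527177260583
t 2.65 pos [ 532.25440252 -138.61199329  421.83863395] yaw 1.1208609799700147 shift [-0.0613 -0.0011  0.1758] turn 0.018926456299224625 q [-2.770e-01  1.500e-01  1.587e+00  1.000e-03  1.404e+00 -1.398e+00] z [ 3.e-04  4.e-04 -1.e+00]
```

Emit:
arm_command:
  series:
    - {"linear": [-0.02, -0.001, 0], "turn": 0.019}
    - {"linear": [-0.02, 0, 0], "turn": 0}
    - {"linear": [-0.015, 0, 0.01], "turn": 0}
    - {"linear": [-0.006, 0, 0.03], "turn": 0}
    - {"linear": [0, 0, 0.035], "turn": 0}
    - {"linear": [0, 0, 0.03], "turn": 0}
    - {"linear": [0, 0, 0.025], "turn": 0}
    - {"linear": [0, 0, 0.02], "turn": 0}
    - {"linear": [0, 0, 0.015], "turn": 0}
    - {"linear": [0, 0, 0.01], "turn": 0}

```text
t: 3.65
ee_pos: [586.5, -166.5, 245.5]
orientation: [-0.728, -3.055, -0.0]
ft_force: [0.2, -0.4, -0.0]
width: 39.5
grasp_force: 0.0
```

```bash
python3 - <<'E'
from h import *
shift([587,-166.1,246],1.102);o=ctrl.get_obs();print(o['ft_force'],o['moment'],o['width'])
E
```

```text
t 3.65 pos [ 586.50899221 -166.5099024   245.52214847] yaw 1.1028375161598114 shift [-0.0003  0.0006 -0.0005] turn 0.0008375161598113134 q [-0.296  0.397  1.661  0.     1.085 -1.399] z [-1.e-03  5.e-04 -1.e+00]
[ 0.22874153 -0.43090708 -0.03168398] [-0.04530823 -0.03045568  0.02021516] 39.491829421463514
```

Close on the bar.

Emit:
arm_command:
  series:
    - {"linear": [0, 0, 0], "turn": 0}
    - {"linear": [0, 0, 0], "turn": 0}
    - {"linear": [0, 0, 0], "turn": 0}
    - {"linear": [0, 0, 0], "turn": 0}
    - {"linear": [0, 0, 0], "turn": 0}
  jaw: -1

```text
t: 4.15
ee_pos: [587.5, -166.9, 247.9]
orientation: [0.729, 3.053, 0.002]
ft_force: [2.1, 5.0, 2.6]
width: 15.5
grasp_force: 30.0
```

```bash
cat > m.py <<'E'
from h import *
o=[ctrl.get_obs() for _ in range(1)][0];Rt=cv2.Rodrigues(np.array(o['orientation']))[0]
print('t',o['t'],'yaw',round(np.degrees(np.arctan2(Rt[1,1],Rt[0,1])),2),'F',o['ft_force'].round(1),'M',o['moment'].round(3),'tau6',round(float(o['joint_torque'][5]),3),o['width'].__round__(1),round(o['grasp_force'],1),o['ee_pos'].round(1),'q6',round(o['qpos'][5],3))
E
python3 m.py
```

```text
t 4.15 yaw 63.13 F [2.1 5.  2.6] M [ 0.762 -0.385 -0.027] tau6 -0.039 15.5 30.0 [ 587.5 -166.9  247.9] q6 -1.4
```

Emit:
arm_command:
  series:
    - {"linear": [0, 0.0005, 0], "turn": 0.04}
    - {"linear": [0, 0, 0], "turn": 0.06}
    - {"linear": [0, 0, 0], "turn": 0.06}
    - {"linear": [0, 0, 0], "turn": 0.06}
    - {"linear": [0, 0, 0], "turn": 0.03}
    - {"linear": [0, 0, 0], "turn": 0}

```text
t: 4.75
ee_pos: [587.4, -167.1, 247.9]
orientation: [1.105, 2.939, 0.001]
ft_force: [0.9, 1.6, 5.1]
width: 15.9
grasp_force: 30.0
```

```bash
python3 m.py
```

```text
t 4.75 yaw 48.8 F [0.9 1.6 5.1] M [ 0.381 -0.106 -0.067] tau6 0.263 15.9 30.0 [ 587.4 -167.1  247.9] q6 -1.149
```

Emit:
arm_command:
  series:
    - {"linear": [0, 0, 0], "turn": 0.03}
    - {"linear": [0, 0, 0], "turn": 0.03}
    - {"linear": [0, 0, 0], "turn": 0}
    - {"linear": [0, 0, 0], "turn": 0}

```text
t: 5.15
ee_pos: [587.4, -167.1, 247.9]
orientation: [1.191, 2.905, 0.001]
ft_force: [0.1, 2.6, 4.9]
width: 15.5
grasp_force: 30.0
```

```bash
python3 m.py
```

```text
t 5.15 yaw 45.42 F [0.1 2.6 4.9] M [ 0.365 -0.056 -0.035] tau6 -0.044 15.5 30.0 [ 587.4 -167.1  247.9] q6 -1.09
```

Emit:
arm_command:
  series:
    - {"linear": [0, 0, 0], "turn": 0.03}
    - {"linear": [0, 0, 0], "turn": 0.03}
    - {"linear": [0, 0, 0], "turn": 0}
    - {"linear": [0, 0, 0], "turn": 0}

```text
t: 5.55
ee_pos: [587.3, -167.1, 247.9]
orientation: [1.277, 2.868, 0.001]
ft_force: [1.4, 2.6, 5.6]
width: 15.9
grasp_force: 30.0
```

```bash
python3 m.py
```

```text
t 5.55 yaw 41.99 F [1.4 2.6 5.6] M [ 0.333 -0.01  -0.079] tau6 -0.043 15.9 30.0 [ 587.3 -167.1  247.9] q6 -1.03
```

Emit:
arm_command:
  series:
    - {"linear": [0, 0, 0], "turn": 0.03}
    - {"linear": [0, 0, 0], "turn": 0.03}
    - {"linear": [0, 0, 0], "turn": 0}
    - {"linear": [0, 0, 0], "turn": 0}

```text
t: 5.95
ee_pos: [587.3, -167.2, 247.9]
orientation: [1.363, 2.829, 0.0]
ft_force: [-0.7, 1.8, 5.7]
width: 15.6
grasp_force: 30.0
```

```bash
python3 m.py
```

```text
t 5.95 yaw 38.55 F [-0.7  1.8  5.7] M [ 0.31  -0.002 -0.033] tau6 -0.043 15.6 30.0 [ 587.3 -167.2  247.9] q6 -0.97
```

Emit:
arm_command:
  series:
    - {"linear": [0, 0, 0], "turn": 0.03}
    - {"linear": [0, 0, 0], "turn": 0.03}
    - {"linear": [0, 0, 0], "turn": 0}
    - {"linear": [0, 0, 0], "turn": 0}

```text
t: 6.35
ee_pos: [587.3, -167.2, 247.9]
orientation: [1.447, 2.786, 0.0]
ft_force: [-0.5, 2.5, 5.7]
width: 15.8
grasp_force: 30.0
```

```bash
python3 m.py
```

```text
t 6.35 yaw 35.11 F [-0.5  2.5  5.7] M [ 0.307  0.056 -0.04 ] tau6 -0.043 15.8 30.0 [ 587.3 -167.2  247.9] q6 -0.91
```

Emit:
arm_command:
  series:
    - {"linear": [0, 0, 0], "turn": 0.03}
    - {"linear": [0, 0, 0], "turn": 0.03}
    - {"linear": [0, 0, 0], "turn": 0}
    - {"linear": [0, 0, 0], "turn": 0}

```text
t: 6.75
ee_pos: [587.2, -167.2, 247.9]
orientation: [1.53, 2.742, 0.0]
ft_force: [0.5, 1.9, 6.8]
width: 15.7
grasp_force: 30.0
```

```bash
python3 m.py
```

```text
t 6.75 yaw 31.68 F [0.5 1.9 6.8] M [ 0.285  0.091 -0.021] tau6 -0.043 15.7 30.0 [ 587.2 -167.2  247.9] q6 -0.85
```

Emit:
arm_command:
  series:
    - {"linear": [0, 0, 0], "turn": 0.03}
    - {"linear": [0, 0, 0], "turn": 0.03}
    - {"linear": [0, 0, 0], "turn": 0}
    - {"linear": [0, 0, 0], "turn": 0}

```text
t: 7.15
ee_pos: [587.1, -167.3, 247.8]
orientation: [1.612, 2.695, 0.0]
ft_force: [0.2, 2.5, 5.6]
width: 16.2
grasp_force: 30.0
```

```bash
python3 m.py
```

```text
t 7.15 yaw 28.24 F [0.2 2.5 5.6] M [ 0.226  0.127 -0.058] tau6 -0.042 16.2 30.0 [ 587.1 -167.3  247.8] q6 -0.79
```

Emit:
arm_command:
  series:
    - {"linear": [0, 0, 0], "turn": 0.03}
    - {"linear": [0, 0, 0], "turn": 0.03}
    - {"linear": [0, 0, 0], "turn": 0}
    - {"linear": [0, 0, 0], "turn": 0}

```text
t: 7.55
ee_pos: [587.1, -167.3, 247.9]
orientation: [1.692, 2.645, 0.0]
ft_force: [0.5, 1.2, 6.4]
width: 15.7
grasp_force: 30.0
```

```bash
python3 m.py
```

```text
t 7.55 yaw 24.8 F [0.5 1.2 6.4] M [ 0.262  0.158 -0.12 ] tau6 -0.042 15.7 30.0 [ 587.1 -167.3  247.9] q6 -0.73
```

Emit:
arm_command:
  series:
    - {"linear": [0, 0, 0], "turn": 0.03}
    - {"linear": [0, 0, 0], "turn": 0.03}
    - {"linear": [0, 0, 0], "turn": 0}
    - {"linear": [0, 0, 0], "turn": 0}

```text
t: 7.95
ee_pos: [587.1, -167.3, 247.8]
orientation: [1.77, 2.593, 0.0]
ft_force: [-0.8, 1.6, 6.4]
width: 15.9
grasp_force: 30.0
```

```bash
python3 m.py
```

```text
t 7.95 yaw 21.36 F [-0.8  1.6  6.4] M [ 0.165  0.193 -0.107] tau6 -0.042 15.9 30.0 [ 587.1 -167.3  247.8] q6 -0.67
```

```bash
cat >> m.py <<'E'
v=[]
for i in range(5):
    ctrl.get_image('wrist');v.append(ctrl.get_obs()['moment'][2])
print('Mz mean',np.mean(v).round(3),np.std(v).round(3))
E
python3 m.py
```

```text
t 7.95 yaw 21.36 F [-0.8  1.6  6.4] M [ 0.165  0.193 -0.107] tau6 -0.042 15.9 30.0 [ 587.1 -167.3  247.8] q6 -0.67
Mz mean -0.055 0.033
```

Emit:
arm_command:
  series:
    - {"linear": [0, 0, 0], "turn": 0.025}
    - {"linear": [0, 0, 0], "turn": 0.025}
    - {"linear": [0, 0, 0], "turn": 0}

```text
t: 8.5
ee_pos: [587.0, -167.3, 247.9]
orientation: [1.835, 2.548, 0.0]
ft_force: [-1.5, 0.8, 6.9]
width: 15.8
grasp_force: 30.0
```

```bash
python3 m.py
```

```text
t 8.5 yaw 18.46 F [-1.5  0.8  6.9] M [ 0.184  0.228 -0.09 ] tau6 0.152 15.8 30.0 [ 587.  -167.3  247.9] q6 -0.619
Mz mean -0.065 0.027
```

Emit:
arm_command:
  series:
    - {"linear": [0, 0, 0], "turn": 0.03}
    - {"linear": [0, 0, 0], "turn": 0.03}
    - {"linear": [0, 0, 0], "turn": 0}

```text
t: 9.05
ee_pos: [587.0, -167.3, 247.9]
orientation: [1.911, 2.492, 0.0]
ft_force: [-1.3, 1.4, 6.7]
width: 16.0
grasp_force: 30.0
```

```bash
python3 m.py
```

```text
t 9.05 yaw 15.02 F [-1.3  1.4  6.7] M [ 0.167  0.254 -0.06 ] tau6 0.196 16.0 30.0 [ 587.  -167.3  247.9] q6 -0.559
Mz mean -0.08 0.026
```

Emit:
arm_command:
  series:
    - {"linear": [0, 0, 0], "turn": 0.03}
    - {"linear": [0, 0, 0], "turn": 0.03}
    - {"linear": [0, 0, 0], "turn": 0}

```text
t: 9.6
ee_pos: [586.9, -167.3, 247.8]
orientation: [1.985, 2.433, 0.0]
ft_force: [-0.8, 1.5, 7.3]
width: 15.8
grasp_force: 30.0
```

```bash
python3 m.py
```

```text
t 9.6 yaw 11.58 F [-0.8  1.5  7.3] M [ 0.2    0.332 -0.053] tau6 0.196 15.8 30.0 [ 586.9 -167.3  247.8] q6 -0.499
Mz mean -0.059 0.022
```

Emit:
arm_command:
  series:
    - {"linear": [0, 0, 0], "turn": 0.03}
    - {"linear": [0, 0, 0], "turn": 0.03}
    - {"linear": [0, 0, 0], "turn": 0}

```text
t: 10.15
ee_pos: [586.9, -167.3, 247.9]
orientation: [2.057, 2.373, 0.0]
ft_force: [-2.1, 2.4, 6.5]
width: 15.9
grasp_force: 30.0
```

```bash
python3 m.py
```

```text
t 10.15 yaw 8.14 F [-2.1  2.4  6.5] M [ 0.166  0.381 -0.037] tau6 0.196 15.9 30.0 [ 586.9 -167.3  247.9] q6 -0.439
Mz mean -0.056 0.033
```

Emit:
arm_command:
  series:
    - {"linear": [0, 0, 0], "turn": 0.03}
    - {"linear": [0, 0, 0], "turn": 0.03}
    - {"linear": [0, 0, 0], "turn": 0}

```text
t: 10.7
ee_pos: [586.8, -167.3, 247.9]
orientation: [2.128, 2.31, -0.0]
ft_force: [-0.9, 1.3, 6.9]
width: 15.9
grasp_force: 30.0
```

```bash
python3 m.py
```

```text
t 10.7 yaw 4.71 F [-0.9  1.3  6.9] M [ 0.168  0.358 -0.036] tau6 0.196 15.9 30.0 [ 586.8 -167.3  247.9] q6 -0.379
Mz mean -0.072 0.023
```

Emit:
arm_command:
  series:
    - {"linear": [0, 0, 0], "turn": 0.03}
    - {"linear": [0, 0, 0], "turn": 0.03}
    - {"linear": [0, 0, 0], "turn": 0}

```text
t: 11.25
ee_pos: [586.8, -167.3, 247.9]
orientation: [2.196, 2.245, -0.0]
ft_force: [-2.4, 1.5, 7.0]
width: 15.8
grasp_force: 30.0
```

```bash
python3 m.py
```

```text
t 11.25 yaw 1.27 F [-2.4  1.5  7. ] M [ 0.118  0.406 -0.057] tau6 0.201 15.8 30.0 [ 586.8 -167.3  247.9] q6 -0.319
Mz mean -0.063 0.018
```

Emit:
arm_command:
  series:
    - {"linear": [0, 0, 0], "turn": 0.03}
    - {"linear": [0, 0, 0], "turn": 0.03}
    - {"linear": [0, 0, 0], "turn": 0}

```text
t: 11.8
ee_pos: [586.8, -167.3, 247.9]
orientation: [2.262, 2.178, -0.0]
ft_force: [-2.0, 0.9, 7.3]
width: 15.8
grasp_force: 30.0
```

```bash
python3 m.py
```

```text
t 11.8 yaw -2.16 F [-2.   0.9  7.3] M [ 0.145  0.455 -0.034] tau6 0.238 15.8 30.0 [ 586.8 -167.3  247.9] q6 -0.259
Mz mean -0.026 0.03
```

Emit:
arm_command:
  series:
    - {"linear": [0, 0, 0], "turn": 0.02}
    - {"linear": [0, 0, 0], "turn": 0.02}
    - {"linear": [0, 0, 0], "turn": 0}

```text
t: 12.35
ee_pos: [586.7, -167.3, 247.9]
orientation: [2.305, 2.133, -0.0]
ft_force: [-1.8, 1.9, 7.8]
width: 15.5
grasp_force: 30.0
```

```bash
python3 m.py
```

```text
t 12.35 yaw -4.43 F [-1.8  1.9  7.8] M [0.113 0.518 0.057] tau6 0.196 15.5 30.0 [ 586.7 -167.3  247.9] q6 -0.219
Mz mean 0.029 0.038
```

Emit:
arm_command:
  series:
    - {"linear": [0, 0, 0], "turn": 0.02}
    - {"linear": [0, 0, 0], "turn": 0.02}
    - {"linear": [0, 0, 0], "turn": 0}

```text
t: 12.9
ee_pos: [586.7, -167.4, 247.9]
orientation: [2.347, 2.087, -0.0]
ft_force: [-2.3, 0.4, 7.6]
width: 15.8
grasp_force: 30.0
```

```bash
sed -i 's/range(5)/range(10)/' m.py; python3 m.py
```

```text
t 12.9 yaw -6.71 F [-2.3  0.4  7.6] M [0.109 0.486 0.099] tau6 0.247 15.8 30.0 [ 586.7 -167.4  247.9] q6 -0.18
Mz mean 0.059 0.038
```

Emit:
arm_command:
  series:
    - {"linear": [0, 0, 0], "turn": 0.02}
    - {"linear": [0, 0, 0], "turn": 0.02}
    - {"linear": [0, 0, 0], "turn": 0}

```text
t: 13.7
ee_pos: [586.7, -167.3, 247.9]
orientation: [2.388, 2.04, -0.0]
ft_force: [-2.2, 1.2, 6.7]
width: 16.0
grasp_force: 30.0
```

```bash
python3 m.py
```

```text
t 13.7 yaw -9.0 F [-2.2  1.2  6.7] M [0.159 0.466 0.101] tau6 0.308 16.0 30.0 [ 586.7 -167.3  247.9] q6 -0.14
Mz mean 0.145 0.026
```

Emit:
arm_command:
  series:
    - {"linear": [0, 0, 0], "turn": 0.005}
    - {"linear": [0, 0, 0], "turn": 0}
    - {"linear": [0, 0, 0], "turn": 0}
    - {"linear": [0, 0, 0], "turn": 0}
    - {"linear": [0, 0, 0], "turn": 0}
    - {"linear": [0, 0, 0], "turn": 0}

```text
t: 14.8
ee_pos: [586.7, -167.3, 247.8]
orientation: [2.393, 2.034, -0.0]
ft_force: [-2.4, 0.9, 6.5]
width: 15.7
grasp_force: 30.0
```

```bash
python3 m.py
```

```text
t 14.8 yaw -9.25 F [-2.4  0.9  6.5] M [0.123 0.436 0.182] tau6 0.221 15.7 30.0 [ 586.7 -167.3  247.8] q6 -0.135
Mz mean 0.215 0.016
```

Emit:
arm_command:
  series:
    - {"linear": [0, 0, 0], "turn": 0}
    - {"linear": [0, 0, 0], "turn": 0}
    - {"linear": [0, 0, 0], "turn": 0}
    - {"linear": [0, 0, -0.015], "turn": 0}
    - {"linear": [0, 0, -0.03], "turn": 0}
    - {"linear": [0, 0, -0.04], "turn": 0}
    - {"linear": [0, 0, -0.04], "turn": 0}
    - {"linear": [0, 0, -0.03], "turn": 0}
    - {"linear": [0, 0, -0.02], "turn": 0}
    - {"linear": [0, 0, 0], "turn": 0}
  jaw: -0.1

```text
t: 16.3
ee_pos: [587.9, -167.4, 426.2]
orientation: [2.39, 2.029, 0.006]
ft_force: [0.4, 0.3, -0.6]
width: 39.7
grasp_force: 0.0
```

```bash
python3 m.py; python3 - <<'E'
from h import *
f,K,R,t=cam('scene')
c=px(K,R,t,[587,-166,260]);print(c)
E
python3 - <<'E'
from h import *
shift([531,134.7,200],-1.07+np.pi/2)
E
```

```text
t 16.3 yaw -9.34 F [ 0.4  0.3 -0.6] M [-0.061  0.009 -0.011] tau6 -0.002 39.7 0.0 [ 587.9 -167.4  426.2] q6 -0.134
Mz mean 0.01 0.033
[222.06204815 189.66976509]
t 16.85 pos [ 586.63767845 -166.99436648  421.12402811] yaw -0.16302462229655063 shift [ 0.2886 -0.1037  0.2212] turn -0.6638209490914471 q [-0.297  0.253  1.46  -0.     1.429 -0.134] z [-9.e-04  2.e-04 -1.e+00]
```

Emit:
arm_command:
  series:
    - {"linear": [0.02, -0.01, 0], "turn": 0}
    - {"linear": [0.036, -0.015, 0], "turn": 0}
    - {"linear": [0.036, -0.015, 0], "turn": 0}
    - {"linear": [0.036, -0.015, 0], "turn": 0}
    - {"linear": [0.036, -0.015, 0.01], "turn": 0}
    - {"linear": [0.036, -0.015, 0.02], "turn": 0}
    - {"linear": [0.036, -0.015, 0.02], "turn": 0}
    - {"linear": [0.036, -0.015, 0.02], "turn": 0}
    - {"linear": [0.036, -0.015, 0.02], "turn": 0}
    - {"linear": [0.028, -0.011, 0.02], "turn": 0}

```text
t: 17.85
ee_pos: [501.4, 189.3, 311.1]
orientation: [-2.394, -2.034, -0.001]
ft_force: [-0.5, -0.5, 0.1]
width: 39.3
grasp_force: 0.0
```

Emit:
arm_command:
  series:
    - {"linear": [0, 0, 0.02], "turn": -0.1}
    - {"linear": [0, 0, 0.02], "turn": -0.12}
    - {"linear": [0, 0, 0.02], "turn": -0.12}
    - {"linear": [0, 0, 0.02], "turn": -0.12}
    - {"linear": [0, 0, 0.016], "turn": -0.12}
    - {"linear": [0, 0, 0], "turn": -0.08}
    - {"linear": [0, 0, 0], "turn": 0}

```text
t: 18.55
ee_pos: [501.9, 187.4, 215.0]
orientation: [-1.605, -2.699, 0.002]
ft_force: [-0.3, 0.7, 0.6]
width: 39.5
grasp_force: 0.0
```

```bash
python3 - <<'E'
from h import *
shift([531,134.7,38],.5)
f,K,R,t=cam('wrist');np.savez('pics/w3',f=f,K=K,R=R,t=t)
c=px(K,R,t,[531,134.7,13]);x,y=(c-[90,75]).astype(int);x=max(x,0);y=max(y,0);print(c,x,y)
cv2.imwrite('pics/w3.png',cv2.resize(f[y:y+150,x:x+180],None,fx=4,fy=4,interpolation=cv2.INTER_CUBIC))
E
```

```text
t 18.55 pos [501.88103596 187.35179371 215.03811825] yaw 0.4977129968998063 shift [-0.0602  0.0007  0.177 ] turn -0.0022870031001938074 q [ 0.335  0.328  1.848 -0.     0.966 -0.163] z [-1.1e-03 -4.0e-04 -1.0e+00]
[252.73489582 212.58493707] 162 137
```

View pics/w3.png

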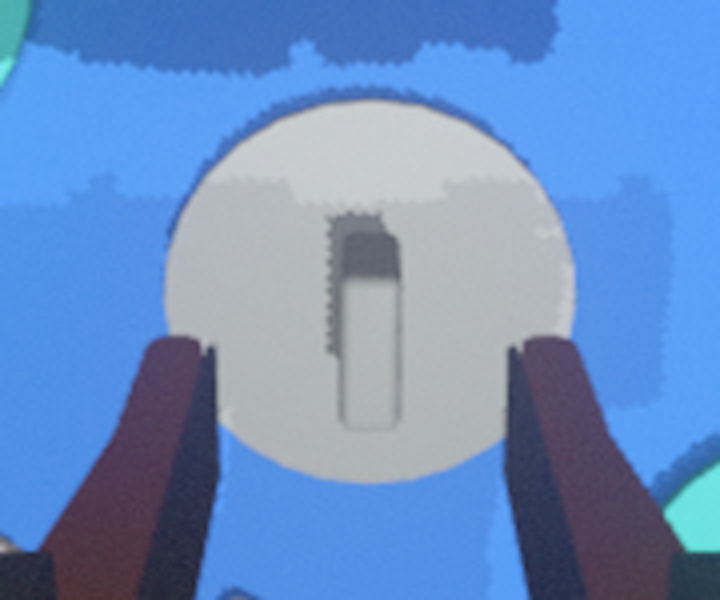

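The grey cap is between the fingers and well aligned: the handle top runs from (371,277) to (371,430), and the flange spans x 165–575, y 98–484 in the crop.

```bash
python3 - <<'E'
from h import *
from scipy.optimize import least_squares
d=np.load('pics/w3.npz');f,K,R,t=[d[k] for k in'fKRt']
a=np.linspace(0,2*np.pi,361)
def ext(p,r=59,z=13):
    q=np.array([px(K,R,t,[p[0]+r*np.cos(b),p[1]+r*np.sin(b),z]) for b in a]);return np.r_[q.min(0),q.max(0)]
m=np.array([162+165/4,137+98/4,162+575/4,137+484/4])
s=least_squares(lambda p:ext(p)-m,[531,134]);print('cap',s.x,s.fun)
g=lambda x,y,z:w(K,R,t,(162+x/4,137+y/4),z)
A,B=g(371.5,277,51),g(371,430,51);print((A+B)/2,np.linalg.norm(A-B),np.arctan2(*(A-B)[1::-1])-np.pi/2)
shift([*s.x,38],np.arctan2(*(A-B)[1::-1])-np.pi/2)
E
```

```text
cap [532.45565342 136.22263926] [-0.53206937  0.16884452  0.53202126 -0.14405621]
[532.26055262 136.69817941  51.        ] 42.994818463497964 0.4969111992868993
t 18.6 pos [502.24010022 187.42456903 215.57106175] yaw 0.49508114710179235 shift [-0.0594  0.0023  0.1776] turn -0.0018300521851069007 q [ 0.335  0.327  1.848  0.     0.966 -0.16 ] z [-1.e-04 -0.e+00 -1.e+00]
```

Emit:
arm_command:
  series:
    - {"linear": [-0.02, 0.002, 0], "turn": 0}
    - {"linear": [-0.025, 0, 0.01], "turn": 0}
    - {"linear": [-0.014, 0, 0.03], "turn": 0}
    - {"linear": [0, 0, 0.037], "turn": 0}
    - {"linear": [0, 0, 0.03], "turn": 0}
    - {"linear": [0, 0, 0.03], "turn": 0}
    - {"linear": [0, 0, 0.02], "turn": 0}
    - {"linear": [0, 0, 0.012], "turn": 0}
    - {"linear": [0, 0, 0.008], "turn": 0}
    - {"linear": [0, 0, 0], "turn": 0}

```text
t: 19.6
ee_pos: [532.1, 136.6, 38.4]
orientation: [-1.608, -2.699, 0.0]
ft_force: [-0.3, 1.0, 0.2]
width: 39.4
grasp_force: 0.0
```

Emit:
arm_command:
  series:
    - {"linear": [0, 0, 0], "turn": 0}
    - {"linear": [0, 0, 0], "turn": 0}
    - {"linear": [0, 0, 0], "turn": 0}
    - {"linear": [0, 0, 0], "turn": 0}
    - {"linear": [0, 0, 0], "turn": 0}
    - {"linear": [0, 0, 0], "turn": 0}
  jaw: -1

```text
t: 20.2
ee_pos: [532.4, 136.6, 39.4]
orientation: [1.607, 2.699, 0.001]
ft_force: [-0.7, -1.1, 6.1]
width: 15.6
grasp_force: 30.0
```

```bash
python3 - <<'E'
from h import *
shift([532.4,136.3,38],.497)
E
```

```text
t 20.2 pos [532.42548968 136.64162472  39.44425787] yaw 0.496907533874777 shift [-0.0003 -0.0002  0.0014] turn -9.246612522306741e-05 q [ 0.23   0.625  1.894  0.     0.622 -0.267] z [ 1.e-03  2.e-04 -1.e+00]
```

Emit:
arm_command:
  series:
    - {"linear": [0, 0, -0.01], "turn": 0}
    - {"linear": [0, 0, -0.02], "turn": 0}
    - {"linear": [0, 0, -0.04], "turn": 0}
    - {"linear": [0, 0, -0.045], "turn": 0}
    - {"linear": [0, 0, -0.045], "turn": 0}
    - {"linear": [0, 0, -0.045], "turn": 0}
    - {"linear": [0, 0, -0.045], "turn": 0}
    - {"linear": [0, 0, -0.04], "turn": 0}
    - {"linear": [0, 0, -0.02], "turn": 0}
    - {"linear": [0, 0, -0.01], "turn": 0}

```text
t: 21.2
ee_pos: [532.4, 136.6, 361.7]
orientation: [1.605, 2.697, 0.004]
ft_force: [-0.2, -0.3, -0.4]
width: 15.6
grasp_force: 30.0
```

```bash
python3 - <<'E'
from h import *
shift([587,-166.2,360]);print(ctrl.get_obs()['width'],ctrl.get_obs()['ft_force'])
E
```

```text
t 21.2 pos [532.38424469 136.60761764 361.66139548] yaw 0.497052332783605 shift [-0.2922 -0.0964  0.0016] turn None q [ 0.23   0.189  1.672 -0.     1.276 -0.267] z [ 4.e-03  9.e-04 -1.e+00]
15.639975947388585 [-0.24857322 -0.2696541  -0.37852133]
```

Emit:
arm_command:
  series:
    - {"linear": [-0.015, -0.005, 0], "turn": 0}
    - {"linear": [-0.03, -0.01, 0], "turn": 0}
    - {"linear": [-0.036, -0.012, 0], "turn": 0}
    - {"linear": [-0.036, -0.012, 0], "turn": 0}
    - {"linear": [-0.036, -0.012, 0], "turn": 0}
    - {"linear": [-0.036, -0.012, 0], "turn": 0}
    - {"linear": [-0.036, -0.012, 0], "turn": 0}
    - {"linear": [-0.036, -0.012, 0], "turn": 0}
    - {"linear": [-0.022, -0.007, 0], "turn": 0}
    - {"linear": [-0.01, -0.003, 0], "turn": 0}

```text
t: 22.2
ee_pos: [585.4, -170.1, 356.2]
orientation: [-1.609, -2.694, 0.002]
ft_force: [-0.4, -0.2, -1.7]
width: 15.8
grasp_force: 30.0
```

Emit:
arm_command:
  series:
    - {"linear": [0, 0, 0], "turn": 0}
    - {"linear": [0, 0, 0], "turn": 0}
    - {"linear": [0, 0, 0], "turn": 0}

```text
t: 22.5
ee_pos: [586.2, -166.2, 358.4]
orientation: [-1.605, -2.7, -0.0]
ft_force: [-0.4, -0.1, -1.3]
width: 15.6
grasp_force: 30.0
```

```bash
python3 - <<'E'
from h import *
shift([586.8,-166.9,303]);print(ctrl.get_obs()['width'],ctrl.get_obs()['ft_force'])
f,K,R,t=cam('scene');c=px(K,R,t,[587,-166,290]);x,y=(c-[70,60]).astype(int);print(x,y)
g,*_=cam('wrist')
A=cv2.resize(f[y:y+120,x:x+140],(400,343));B=cv2.resize(g,(400,300))
cv2.imwrite('pics/p5.png',np.vstack([A[:300],B]) if 0 else np.hstack([A[:300],B]))
E
```

```text
t 22.5 pos [ 586.1575195  -166.1700877   358.36380668] yaw 0.4981449269213425 shift [-0.001   0.0002  0.0554] turn None q [-0.296  0.292  1.546  0.     1.305 -0.794] z [-6.e-04  5.e-04 -1.e+00]
15.61602810874877 [-0.39133658 -0.12129521 -1.32748414]
151 122
```

View pics/p5.png

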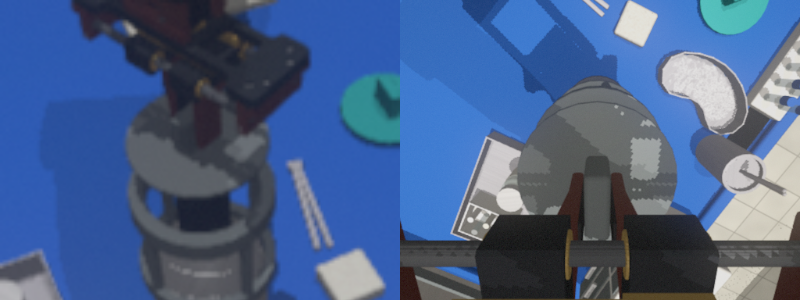

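Left half: the cap is level above the ring. Right half: the handle at (597,195) is held squarely between the fingers. Lowering now.

Emit:
arm_command:
  series:
    - {"linear": [-0.001, 0, 0.008], "turn": 0}
    - {"linear": [0, 0, 0.012], "turn": 0}
    - {"linear": [0, 0, 0.012], "turn": 0}
    - {"linear": [0, 0, 0.008], "turn": 0}
    - {"linear": [0, 0, 0.004], "turn": 0}
    - {"linear": [0, 0, 0], "turn": 0}

```text
t: 23.2
ee_pos: [586.6, -168.1, 313.7]
orientation: [-1.606, -2.698, 0.001]
ft_force: [0.2, 0.1, -0.7]
width: 15.8
grasp_force: 30.0
```

Emit:
arm_command:
  series:
    - {"linear": [0, 0, 0.002], "turn": 0}
    - {"linear": [0, 0, 0.002], "turn": 0}
    - {"linear": [0, 0, 0.001], "turn": 0}
    - {"linear": [0, 0, 0], "turn": 0}

```text
t: 23.6
ee_pos: [586.9, -168.2, 309.7]
orientation: [1.607, 2.699, 0.0]
ft_force: [-0.0, 0.6, -0.9]
width: 15.6
grasp_force: 30.0
```

Emit:
arm_command:
  series:
    - {"linear": [0, 0, 0.001], "turn": 0}
    - {"linear": [0, 0, 0.001], "turn": 0}
    - {"linear": [0, 0, 0], "turn": 0}

```text
t: 23.9
ee_pos: [586.9, -168.2, 307.6]
orientation: [-1.607, -2.699, 0.0]
ft_force: [-0.4, 1.3, -0.6]
width: 15.9
grasp_force: 30.0
```

Emit:
arm_command:
  series:
    - {"linear": [0.001, 0, 0.001], "turn": 0}
    - {"linear": [0, 0, 0.001], "turn": 0}
    - {"linear": [0, 0, 0.001], "turn": 0}
    - {"linear": [0, 0, 0], "turn": 0}

```text
t: 24.3
ee_pos: [586.4, -167.3, 304.5]
orientation: [-1.607, -2.699, 0.0]
ft_force: [-0.1, 0.3, -1.5]
width: 15.8
grasp_force: 30.0
```

Emit:
arm_command:
  series:
    - {"linear": [0, 0, 0.001], "turn": 0}
    - {"linear": [0, 0, 0], "turn": 0}
    - {"linear": [0, 0, 0], "turn": 0}

```text
t: 24.6
ee_pos: [586.4, -167.3, 303.7]
orientation: [-1.607, -2.7, 0.0]
ft_force: [-0.6, -0.6, -0.8]
width: 15.8
grasp_force: 30.0
```

```bash
python3 m.py
```

```text
t 24.6 yaw 28.48 F [-0.6 -0.6 -0.8] M [-0.09  -0.003  0.068] tau6 0.0 15.8 30.0 [ 586.4 -167.3  303.7] q6 -0.794
Mz mean 0.016 0.034
```

Emit:
arm_command:
  series:
    - {"linear": [0, 0, 0.0007], "turn": 0}
    - {"linear": [0, 0, 0], "turn": 0}

```text
t: 25.3
ee_pos: [586.5, -167.3, 303.5]
orientation: [1.607, 2.699, 0.0]
ft_force: [-1.8, 0.8, 3.6]
width: 15.8
grasp_force: 30.0
```

Emit:
arm_command:
  series:
    - {"linear": [0, 0, 0.0007], "turn": 0}
    - {"linear": [0, 0, 0], "turn": 0}

```text
t: 25.5
ee_pos: [586.5, -167.3, 303.5]
orientation: [1.606, 2.699, 0.0]
ft_force: [-3.3, 1.4, 7.4]
width: 15.6
grasp_force: 30.0
```

Emit:
arm_command:
  series:
    - {"linear": [0, 0, 0.0007], "turn": 0}
    - {"linear": [0, 0, 0], "turn": 0}

```text
t: 25.7
ee_pos: [586.5, -167.3, 303.4]
orientation: [1.606, 2.699, 0.0]
ft_force: [-5.5, 1.6, 11.8]
width: 15.8
grasp_force: 30.0
```

Seated at about 303.5 mm, as expected. Unload, open a little, and rise.

Emit:
arm_command:
  series:
    - {"linear": [0, 0, -0.001], "turn": 0}
    - {"linear": [0, 0, 0], "turn": 0}

```text
t: 25.9
ee_pos: [586.5, -167.3, 303.4]
orientation: [1.606, 2.699, 0.0]
ft_force: [-2.4, 0.7, 7.5]
width: 15.2
grasp_force: 30.0
```

Emit:
arm_command:
  series:
    - {"linear": [0, 0, 0], "turn": 0}
    - {"linear": [0, 0, 0], "turn": 0}
    - {"linear": [0, 0, 0], "turn": 0}
    - {"linear": [0, 0, 0], "turn": 0}
    - {"linear": [0, 0, -0.01], "turn": 0}
    - {"linear": [0, 0, -0.02], "turn": 0}
    - {"linear": [0, 0, -0.03], "turn": 0}
    - {"linear": [0, 0, -0.03], "turn": 0}
    - {"linear": [0.02, 0, -0.03], "turn": 0}
    - {"linear": [0.03, 0, -0.02], "turn": 0}
  jaw: -0.1

```text
t: 26.9
ee_pos: [563.1, -123.8, 445.4]
orientation: [1.607, 2.696, 0.001]
ft_force: [0.3, 0.1, 0.3]
width: 39.8
grasp_force: 0.0
```

Emit:
arm_command:
  series:
    - {"linear": [0.02, 0, 0], "turn": 0}
    - {"linear": [0, 0, 0], "turn": 0}
    - {"linear": [0, 0, 0], "turn": 0}

```text
t: 27.2
ee_pos: [552.7, -105.5, 441.7]
orientation: [-1.605, -2.7, 0.001]
ft_force: [0.2, 0.1, -0.9]
width: 39.7
grasp_force: 0.0
```

```bash
python3 - <<'E'
from h import *
from scipy.optimize import least_squares
f,K,R,t=cam('wrist');np.savez('pics/w6',f=f,K=K,R=R,t=t)
c=px(K,R,t,[587,-166,272]);x,y=(c-[90,75]).astype(int);x=max(x,0);y=max(y,0);print(c,x,y,ctrl.get_obs()['ft_force'])
B=cv2.resize(f[y:y+150,x:x+180],(480,400),interpolation=cv2.INTER_CUBIC)
f,K,R,t=cam('scene');u,v=(px(K,R,t,[587,-166,272])-[40,50]).astype(int)
cv2.imwrite('pics/p6.png',np.hstack([B,cv2.resize(f[v:v+100,u:u+80],(320,400),interpolation=cv2.INTER_CUBIC)]))
E
```

```text
[253.52358033 232.63964689] 163 157 [ 0.02752589 -0.20507346  0.2403599 ]
```

View pics/p6.png

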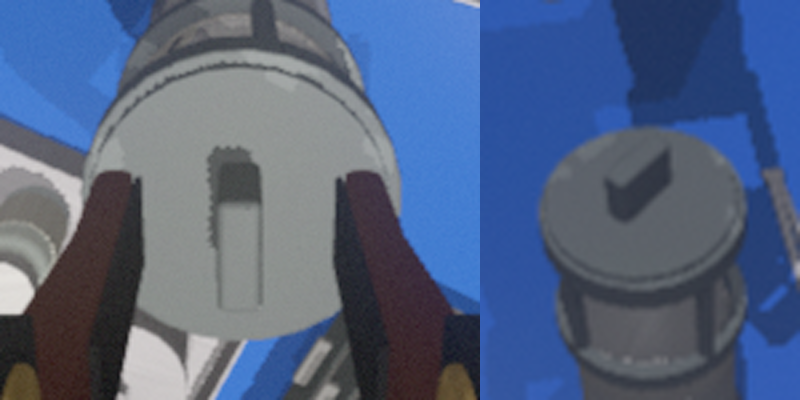

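The cap lies flat and centred on the ring, handle up at left-half pixel (240,255), with an even rim all round. The gripper is clear, so I'm handing in.

```bash
python3 -c "
from h import *
print(ctrl.close_job())"
```

```text
the job is handed in; nothing more can be done
None
```

The valve is shut, snugged to roughly 0.2–0.28 N m above free (the moment reading is noisy, so it may sit slightly over the 0.27 finger-tight limit but is well under 0.4), the grey cap looks fully home and flat on the guard ring with the gripper clear, and the job was handed in at about 27 s with no verdict returned.

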